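Shut and latch the gate of the bottle pen

TASK

The wire gate of the small bottle pen has been left open. Lift its drop latch by the thumb tab, swing the gate in against the spring buffer with the bar held above the striker tooth, and let the bar right down into the slot behind the tooth so that the gate stays shut when you let go. Feel for the slot and never press on the keeper with more than 20 N, as its screws would slip, and leave the bottles and the things round the pen alone.

Things in the scene. Friction and masses are not known exactly. Their poses are not given: they have to be found in the camera images.
- cage: Bottle pen, grey steel and wire, 122 x 202 mm, 128 mm high, screwed to the worktop, three bottles in it. Origin: centre of its underside; +x from its front (gate side, towards the robot) to its back, +y to the hinge side (left seen from the robot), z up. Posts end at z 128 mm, the gate's top rail at 119 mm, the bottles below 110 mm.
- gate (a joint): Gate angle, rad: 0 = across the front, positive = open towards the robot (clockwise from above). Starts at 0.3 to 0.58, stays where left (hinge friction 0.06 N m); inner stop -0.09. From about 0.07 inwards it presses, 160 mm from the hinge, a spring buffer on the right post (2 N preload, then 0.35 N/mm: about 6 N at 0) that pushes it open again.
- gate_hinge (a point): Point on the gate's upright hinge axis at the left post, 105 mm above the worktop (height of the bar's centre line); in the cage's frame x -62, y +90 mm. Origin of the 'gate frame', whose axes are the cage's, turned by the gate angle.
- latch (a joint): Angle of the latch bar on the gate, rad: 0 = level on its rest peg (also when seated in the slot), positive = tip raised, stop at 0.6. It falls by its own weight (140 g) when let go. Above 0.11 the bar clears the striker tooth, up to 0.22 it still meets the back stop behind the slot.
- latch_pivot (a point): Pivot of the latch bar on the gate's front face: x -18, y -75, z 0 mm in the gate frame. The bar is flat dark steel, 6 mm thick, 14 mm deep, 147 mm long, and runs from the pivot away from the hinge, past the gate's free edge to the keeper.
- latch_tab (a point): Centre of the grip zone of the thumb tab, an upright plate on the bar, 10 mm thick across the gate (pinch it that way, from above) and 24 mm wide along the bar; its top is 12 mm above this point, the bar's top edge 36 mm below. With the bar level it lies at x -18, y -140, z +43 mm in the gate frame: 65 mm beyond the pivot and 43 mm above it.
- latch_tip (a point): Point on the bar's centre line where it crosses the keeper, 121 mm from the pivot; x -18, y -196, z 0 mm in the gate frame when level. The bar ends 14 mm beyond it.
- catch: Fixed plate on the outer side of the right post that carries the keeper; its axes are the cage's. Origin at x -80, y -104, z +105 mm in the cage's frame. The bright steel keeper, 14 mm wide along the bar, has from front to back a square striker tooth (14 mm thick, top 5 mm above this origin), a slot 8 mm wide (floor 11 mm below) and a back stop (top 35 mm above).
- keeper_slot (a point): Middle of the keeper's slot, 105 mm up, if the keeper stood in the middle of its adjustment (tooth 4 mm before it, rigid back stop 4 mm behind). It is screwed on through long holes and sits up to 8 mm further forward or back, which this reading does not show: push the raised bar in until it meets the back stop, ease off 1 mm, lower it. Over 20 N the keeper may slip on its screws.
- reagent_1: Bottle in the pen, 56 mm across, 106 mm high; origin at its foot.
- reagent_2: Bottle in the pen, 56 mm across, 106 mm high; origin at its foot.
- indicator: Small bottle in the pen, 36 mm across, 76 mm high; origin at its foot.
- bench_timer: Black timer, 50 x 76 x 24 mm, on the worktop to the right of the pen; leave it. Origin at its underside.
- tip_box: Closed pipette-tip box, 74 x 117 x 62 mm, on the worktop to the left of the pen; leave it. Origin at its underside.
- stapler: Black stapler, 38 x 159 x 60 mm, on the worktop farther to the right of the pen; leave it. Origin at its underside.

How it is judged:
On the way, in this order (a step that is already met when the one before it is completed fails the run):
1. the latch bar is lifted clear of the striker's height, the gate still open (value of joint latch above 0.09 rad and value of joint gate above 0.05 rad), for 0.1 s.
2. the gate is swung in with the bar still raised above the tooth (value of joint latch above 0.09 rad and value of joint gate below 0.051 rad), for 0.05 s.
At the end, for the whole second after the job is handed in: The bar lies right down in the slot behind the tooth (latch below 0.03 rad) and holds the gate shut (gate below 0.051 rad; with the bar in front of the tooth it could not be below 0.06), at rest, with the gripper off it (value of joint latch below 0.03 rad and value of joint gate below 0.051 rad and velocity of joint gate between -0.05 and 0.05 rad/s); the robot touches nothing.
It fails at once if the keeper or its plate takes more than 20 N (contact force between catch and anything else above 20 N).
It fails at once if a bottle in the pen is shifted more than 25 mm (distance of any of reagent_1, reagent_2, indicator from where it was at the start of the episode above 0.025 m).
It fails at once if a thing standing round the pen is shifted more than 20 mm (distance of any of bench_timer, tip_box, stapler from where it was at the start of the episode above 0.02 m).
It also fails if it takes over 48 s, if anything falls off the work surface, if the arm or the gripper's body presses on something with over 40 N, if the wrist force passes 120 N, or if a joint passes its speed limit or range.

ROBOT

A 6-joint arm with a two-finger parallel gripper is mounted at the origin on a cart in front of the work surface, level with it; the furniture and walls round the work are solid. World frame = base frame: x ahead of the robot, y to its left, z up, the work surface at z = 0. Lengths are in m, angles in rad, forces in N, time in s.
With the tool pointing down it reaches from about 0.375 to 0.9 m from the base axis. Payload 3.1 kg.
Tool frame: the origin (TCP) lies midway between the tips of the shut fingers; the grasp point (between the pads) lies 19 mm behind it; z points along the fingers, y is the line along which they close (so a half turn about z gives the same grasp; the last joint's range is limited). The gripper opens to 85 mm and grips with 20 to 120 N. Pads are 22 mm wide; open, the fingers measure 114 mm over their backs; the gripper's body (76 mm by 85 mm) begins 54 mm behind the grasp point. The pads swing forward as they close: fully open they stand 13 mm farther back than shut.
Start: joints at [1.105, 0.527, 1.433, -0, 1.181, -0.178], TCP at [0.177, 0.599, 0.231] pointing down, gripper open.
Joint ranges: [-3.08, 3.08], [-0.75, 2.2], [0.22, 2.44], [-1.43, 4.57], [0, 2.65], [-2.85, 2.85]. Speed limits (rad/s): [2.79, 2.79, 3.14, 3.14, 3.14, 3.14].

INTERFACE

Orientations are given as a unit quaternion [x, y, z, w].
In Python, from station import manip gives the robot as it stands.
- The arm moves only by the tool step_arm, never from a script. Its argument "targets" is text: rows parted by semicolons, each of 4 numbers parted by spaces: the shift along the tool's x, y, z in mm, then the turn about the tool's z in degrees. A call has 1 to 12 rows; each row is the pose to reach, as a shift and turn from the pose commanded when the call began, along the tool's axes at that moment; what a row does not reach only later rows make up. A row lasts 1/10 s, in which the tool goes at most 50 mm and 8.59 degrees, less where a joint would pass 70% of its speed; a pose out of reach is approached as far as the arm can. A call with a gripper value outside its range is refused whole. "gripper" is the closure, from 0 (fully open) to 1 (shut), set as the call begins (left out, the last holds). The fingers move at their own pace and stop on an object; "squeeze" is the grip in N (left out, the last holds). Time passes only in rows, so rows that repeat a pose let the fingers close. It gives the time, the measured TCP pose, the force, the opening and the grip force at its end, in the units of the state.
- manip.sense(): the state, without advancing time (a new reading comes with each control period).
- manip.snapshot(name): name is "scene" or "top"; returns the picture (400x640x3 uint8, red, green, blue); there is no depth.
- manip.get_calibration(name): a dict with "fov_y" (degrees; the focal length in pixels is half the picture's height over the tangent of half this angle, whatever the lens; pixels are square), "cx", "cy" (the principal point, pixels), "k1" (the pictures are not rectified: a ray, as slopes to the right and down, at radius r is drawn at 1 + k1 r^2 times it, then the intrinsics apply), "extrinsics" (4x4, takes a point from camera to world coordinates). Camera axes: x right, y down, z forward; pixel columns grow to the right and rows downward; lengths in m; the calibration is good to about 2 mm. A picture is of the moment at which its call begins. get_calibration takes no time and is no camera call.
- manip.sign_off(): hands the job in; it is judged then, once.
Trained networks look in the newest picture that a camera, given by its name, has taken for a name from the list of things; names that differ only in an ending like _2 or _b are one class to them, and where a whole thing is asked for, a point or a joint stands for the part that bears it (a point fixed in the world has none). Each returns a list of dicts, best first, with "p" (0 to 1); they miss things now and then, are a little off and sometimes report something else, mostly with a low value. They report only what shows in the picture. A call takes as long as a camera call.
- manip.recognise(camera, query): "position" ([column, row] in pixels, amid what is visible of it).
- manip.masks_of(camera, query): "pixels" (400x640 bool, what is visible of it) and "position" ([column, row] in pixels, amid what is visible of it).
- manip.mark_of(camera, query): "position" ([column, row] in pixels: a listed point, or the origin of a listed thing).
The state is a dict: "t": time; "q": joint angles; "qd": joint speeds; "tau": joint torques, N m; "tcp_pos": TCP position; "tool_rot": TCP orientation; "force": force on the tool from outside, world axes, zero at the start; "ft_torque": the same for the moment, N m; "finger_gap": opening from 0.0 (shut) to 1.0 (fully open); "gripper_force": force on a finger pad.
Only numpy, scipy, OpenCV 4.12 (cv2) and the standard library are available. Lean on these libraries where they do the work, as an engineer would, in place of code of your own. Each camera call takes 0.05 s, during which the arm holds its last target. There are 200 camera calls.

## Working session

There is one attempt and no reset: what is moved stays moved. The work goes in short steps, Python scripts to look and compute and a tool call to move; the robot and the scene stay as the last step left them, time stands still between calls to the robot, and variables do not carry over. Pictures are saved under pics/ and viewed, at most 10 in all, crops included, and the job is handed in when it is done.

Besides the shell and the picture viewer there is one more tool, called after "Request:" as name(argument=value, ...) on one line, values as JSON. step_arm: Moves the arm, as the interface text tells. Its arguments: {"type":"object","properties":{"targets":{"type":"string"},"gripper":{"type":"number"},"squeeze":{"type":"number"}},"required":["targets"]}

```bash
mkdir -p pics; cat > h.py <<'E'
import numpy as np, cv2
from scipy.spatial.transform import Rotation as R
from station import manip
def ray(cam,p):
    c=manip.get_calibration(cam); f=200/np.tan(np.radians(c["fov_y"])/2)
    d=np.array([(p[0]-c["cx"])/f,(p[1]-c["cy"])/f]); u=d.copy()
    for _ in range(20): u=d/(1+c["k1"]*(u@u))
    T=np.array(c["extrinsics"]); v=T[:3,:3]@np.array([*u,1]); return T[:3,3],v/np.linalg.norm(v)
def atz(cam,p,z):
    o,v=ray(cam,p); return o+v*(z-o[2])/v[2]
def tri(p1,p2,c1="scene",c2="top"):
    o1,v1=ray(c1,p1);o2,v2=ray(c2,p2)
    A=np.stack([v1,-v2],1); s=np.linalg.lstsq(A,o2-o1,rcond=None)[0]
    a,b=o1+s[0]*v1,o2+s[1]*v2; return (a+b)/2,np.linalg.norm(a-b)
def snap(cam,name):
    im=manip.snapshot(cam); cv2.imwrite(f"pics/{name}.png",im[:,:,::-1]); return im
E
python3 - <<'E'
from h import *
np.set_printoptions(precision=4,suppress=True)
a=snap("scene","s0");b=snap("top","t0")
for q in ["cage","gate_hinge","latch_pivot","latch_tab","latch_tip","catch","keeper_slot"]:
    r={c:manip.mark_of(c,q)[:2] for c in ("scene","top")}
    print(q,{c:[(np.round(x["position"],1),round(x["p"],2)) for x in r[c]] for c in r})
    if r["scene"] and r["top"]: print("  ",*tri(r["scene"][0]["position"],r["top"][0]["position"]))
for c in("scene","top"): print(np.array(manip.get_calibration(c)["extrinsics"]))
s=manip.sense();print(s)
E
```

```text
cage {'scene': [(array([316.6, 205.6]), 0.96)], 'top': [(array([295.8, 182.7]), 0.65)]}
   [ 0.5909  0.0567 -0.0068] 0.009560401799792834
gate_hinge {'scene': [(array([281.5, 177.2]), 0.62)], 'top': [(array([260.5, 205.5]), 0.76)]}
   [0.5149 0.1413 0.0934] 0.011031215402671409
latch_pivot {'scene': [(array([282.5, 187.4]), 0.53)], 'top': [(array([285.9, 220.3]), 0.61), (array([311.9, 177.6]), 0.21)]}
   [0.4751 0.0742 0.1028] 0.006192997558178884
latch_tab {'scene': [(array([292.7, 184.5]), 0.56)], 'top': []}
latch_tip {'scene': [(array([303.4, 205.4]), 0.72)], 'top': [(array([335.1, 224. ]), 0.45)]}
   [ 0.4642 -0.0503  0.1078] 0.0035080791369134206
catch {'scene': [(array([322.5, 202.5]), 0.64), (array([318. , 200.8]), 0.31)], 'top': [(array([336.5, 201.5]), 0.46)]}
   [ 0.5264 -0.0547  0.0921] 0.002030490819627205
keeper_slot {'scene': [(array([320.1, 196.5]), 0.51)], 'top': [(array([338.5, 198.8]), 0.66), (array([279.1, 179.2]), 0.15)]}
   [ 0.5256 -0.0552  0.1144] 0.01129330260814836
[[ 0.7694 -0.3469  0.5363 -0.0377]
 [-0.6387 -0.4074  0.6527 -0.7161]
 [-0.0079 -0.8448 -0.5351  0.6823]
 [ 0.      0.      0.      1.    ]]
[[ 0.0251 -0.992   0.1238  0.3827]
 [-0.9996 -0.0231  0.0179 -0.0215]
 [-0.0149 -0.1242 -0.9922  1.4064]
 [ 0.      0.      0.      1.    ]]
{'t': 0.8, 'q': array([ 1.1045,  0.5275,  1.4327,  0.    ,  1.1814, -0.1785]), 'qd': array([0.0015, 0.0003, 0.0011, 0.0008, 0.0001, 0.0002]), 'tau': array([  0.0001, -44.2265, -17.8413,  -0.0002,   0.0007,   0.    ]), 'tcp_pos': array([0.1773, 0.5993, 0.2313]), 'tool_rot': array([0.1434, 0.9897, 0.    , 0.    ]), 'force': array([-0.0638,  0.323 ,  0.1346]), 'ft_torque': array([-0.0386,  0.0302,  0.0819]), 'gripper_force': 0.0, 'finger_gap': 0.9988068351328327}
```

```bash
python3 -c "
import cv2,numpy as np
a=cv2.imread('pics/s0.png');b=cv2.imread('pics/t0.png')
cv2.imwrite('pics/both.png',cv2.resize(np.vstack([a,b]),(480,600)))"
```

```text
(no output)
```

View pics/s0.png

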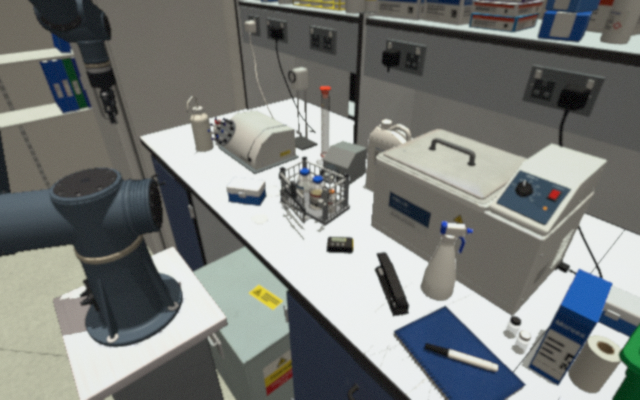

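View pics/t0.png

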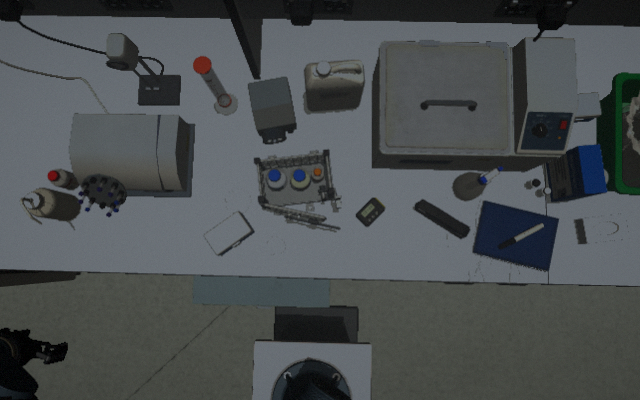

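The scene view shows the pen at about (316,195), gate open to the front. The top view shows it at about (295,185), with the gate and bar running from (260,205) to (338,230). I'll enlarge both and fit the pose.

```bash
python3 - <<'E'
import cv2,numpy as np
a=cv2.imread('pics/s0.png')[145:240,260:370];b=cv2.imread('pics/t0.png')[140:245,240:360]
a=cv2.resize(a,None,fx=6,fy=6,interpolation=cv2.INTER_CUBIC);b=cv2.resize(b,None,fx=5.5,fy=5.5,interpolation=cv2.INTER_CUBIC)
b=np.clip(b*1.6,0,255).astype(np.uint8)
cv2.imwrite('pics/ca.png',a);cv2.imwrite('pics/cb.png',b)
E
cat > fit.py <<'E'
from h import *
from scipy.optimize import least_squares
def proj(cam,P):
    c=manip.get_calibration(cam); f=200/np.tan(np.radians(c["fov_y"])/2); T=np.array(c["extrinsics"])
    q=T[:3,:3].T@(np.asarray(P)-T[:3,3]); u=q[:2]/q[2]; u=u*(1+c["k1"]*(u@u)); return np.array([c["cx"],c["cy"]])+f*u
def rz(a): return np.array([[np.cos(a),-np.sin(a),0],[np.sin(a),np.cos(a),0],[0,0,1]])
G={"latch_pivot":(-18,-75,0),"latch_tab":(-18,-140,43),"latch_tip":(-18,-196,0)}
C={"cage":(0,0,0),"gate_hinge":(-62,90,105),"catch":(-80,-104,105),"keeper_slot":(-80,-104,105)}
def pt(v,q,lat=0.):
    x,y,yaw,g=v
    if q in C: p=np.array(C[q])/1e3
    else:
        l=np.array(G[q])/1e3
        if lat and q!="latch_pivot":
            d=l-np.array([-.018,-.075,0]); c,s=np.cos(lat),np.sin(lat)
            # bar runs along -y ; raise tip
            l=np.array([-.018,-.075,0])+np.array([0,c*d[1]+s*d[2],-s*d[1]+c*d[2]])
        p=np.array(C["gate_hinge"])/1e3+rz(-g)@l
    return np.array([x,y,0])+rz(yaw)@p
def fit(obs,v0=(.59,.057,0,.4),fixed=None):
    def f(v): return np.concatenate([(proj(c,pt(v,q))-p)*w for c,q,p,w in obs])
    return least_squares(f,v0,loss="soft_l1",f_scale=1.5)
E
python3 - <<'E'
from fit import *
np.set_printoptions(precision=4,suppress=True)
obs=[]
import pickle
for k in range(3):
  for c in ("scene","top"):
    manip.snapshot(c)
    for q in [*C,*G]:
        if q=="keeper_slot": pass
        r=[m for m in manip.mark_of(c,q) if m["p"]>.35]
        if r: obs.append((c,q,np.array(r[0]["position"]),r[0]["p"]))
pickle.dump(obs,open("obs.pkl","wb"))
C["keeper_slot"]=(-80,-104,105)
r=fit(obs); print(r.x,r.cost)
for c,q,p,w in obs: print(c,q,np.round(p,1),np.round(proj(c,pt(r.x,q))-p,1),round(w,2))
for q in[*C,*G]: print(q,pt(r.x,q))
E
```

```text
[0.5857 0.0635 0.1646 0.3136] 214.29454641124576
scene cage [314.5 207.1] [-1.9 -3.3] 0.92
scene gate_hinge [279.6 176. ] [-1.5 -1.4] 0.71
scene catch [321.6 200.9] [-0.7 -2.1] 0.69
scene keeper_slot [322.4 196.4] [-1.5  2.4] 0.63
scene latch_pivot [281.4 187.6] [ 2.3 -0.9] 0.79
scene latch_tab [291.8 180.6] [1.4 3.4] 0.47
scene latch_tip [304.3 203.6] [-0.9  2.6] 0.59
top cage [297.3 183.3] [-3.1 -0.5] 0.59
top gate_hinge [260.3 205.8] [ 0.5 -0.6] 0.84
top catch [336.6 203.8] [-0.7 -2.2] 0.52
top keeper_slot [336.2 201.6] [-0.3  0. ] 0.54
top latch_pivot [287.8 217.5] [ 0.2 -0.5] 0.55
top latch_tab [309.9 219.2] [2.5 1. ] 0.54
top latch_tip [260.4 206.6] [73.8 18.5] 0.71
scene cage [315.6 206.6] [-3.  -2.8] 0.71
scene gate_hinge [278.2 175.1] [-0.1 -0.5] 0.6
scene catch [321.9 201.2] [-1.  -2.4] 0.58
scene keeper_slot [322.2 198.3] [-1.3  0.5] 0.75
scene latch_pivot [282.3 186.2] [1.4 0.5] 0.69
scene latch_tab [291.3 187.4] [ 1.9 -3.4] 0.65
scene latch_tip [303.  207.8] [ 0.4 -1.6] 0.75
top cage [298.8 183.9] [-4.6 -1.1] 0.89
top gate_hinge [264.9 205. ] [-4.1  0.2] 0.87
top catch [
[... 372 characters left out ...]
] [ 0.4 -0. ] 0.64
scene latch_pivot [283.  189.4] [ 0.7 -2.7] 0.75
scene latch_tab [292.2 182.6] [1.  1.4] 0.68
scene latch_tip [304.3 203.6] [-0.9  2.6] 0.46
top cage [294.6 182.3] [-0.4  0.5] 0.6
top gate_hinge [261.5 208.3] [-0.7 -3.1] 0.65
top catch [338.9 204.5] [-3.  -2.9] 0.42
top keeper_slot [338.2 202.3] [-2.3 -0.7] 0.61
top latch_pivot [284.7 218.3] [ 3.3 -1.3] 0.7
top latch_tab [308.7 219.8] [3.7 0.4] 0.47
top latch_tip [333.4 221.9] [0.8 3.2] 0.76
cage [0.5857 0.0635 0.    ]
gate_hinge [0.5098 0.1421 0.105 ]
catch [ 0.5238 -0.0522  0.105 ]
keeper_slot [ 0.5238 -0.0522  0.105 ]
latch_pivot [0.4809 0.0706 0.105 ]
latch_tab [0.4712 0.0063 0.148 ]
latch_tip [ 0.4629 -0.049   0.105 ]
```

View pics/ca.png

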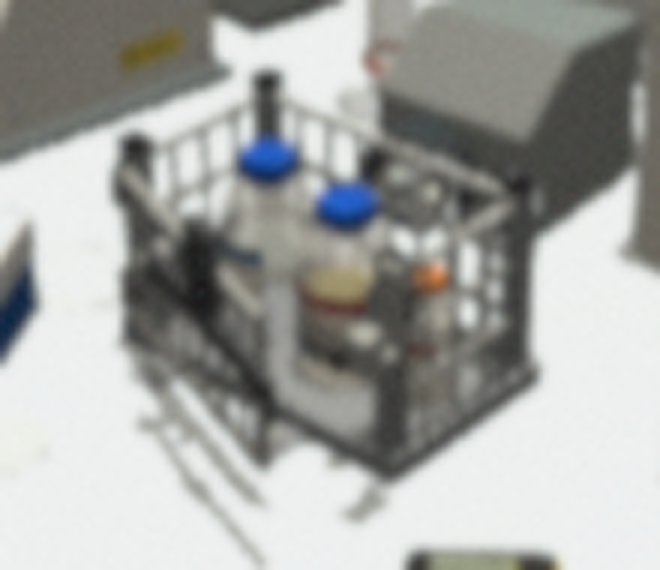

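View pics/cb.png

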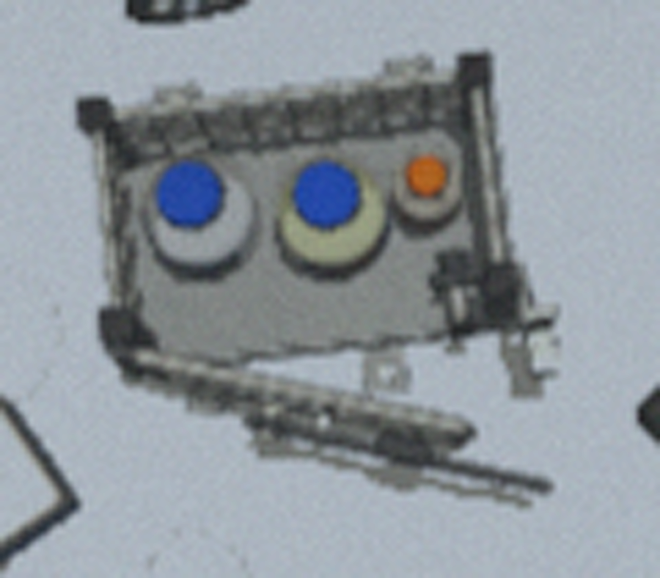

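Crop readings: post tops in the top crop are at (95,113), (475,70), (125,328) and (500,295), the tab top at (405,438) and the bar end at (550,487). In the scene crop, post tops are at (137,145), (265,80) and (518,185), and the tab top at (200,225). I'll refit with these.

```bash
cat > fit2.py <<'E'
from fit import *
import pickle
np.set_printoptions(precision=4,suppress=True)
T=lambda u,v:np.array([240+u/5.5-.4,140+v/5.5-.4]); S=lambda u,v:np.array([260+u/6-.4,145+v/6-.4])
def loc(v,l): return np.array([v[0],v[1],0])+rz(v[2])@np.array(l)
def gl(v,l): return loc(v,np.array([-.062,.09,.105])+rz(-v[3])@np.array(l))
man=[("top",T(95,113),1,1),("top",T(475,70),1,-1),("top",T(125,328),-1,1),("top",T(500,295),-1,-1),
("scene",S(137,145),-1,1),("scene",S(265,80),1,1),("scene",S(518,185),1,-1)]
gm=[("top",T(405,438),(-.018,-.140,.055)),("top",T(550,487),(-.018,-.222,.003)),("scene",S(200,225),(-.018,-.14,.055))]
gm[1]=("top",T(550,487),(-.018,-.210,.003))
obs=pickle.load(open("obs.pkl","rb"))
def f(v):
    r=[(proj(c,loc(v,(sx*v[4],sy*v[5],.128)))-p)/1.0 for c,p,sx,sy in man]
    r+=[(proj(c,gl(v,l))-p)/1.0 for c,p,l in gm]
    r+=[(proj(c,pt(v[:4],q))-p)/4 for c,q,p,w in obs]
    return np.concatenate(r)
r=least_squares(f,[.586,.063,.13,.3,.055,.095],loss="soft_l1")
v=r.x; print(v, r.cost); print(np.sqrt(np.diag(np.linalg.inv(r.jac.T@r.jac))))
print(r.fun[:20].reshape(-1,2))
for q in[*C,*G]: print(q,pt(v[:4],q))
E
python3 fit2.py
```

```text
Traceback (most recent call last):
  File "fit2.py", line 17, in <module>
    r=least_squares(f,[.586,.063,.13,.3,.055,.095],loss="soft_l1")
  File "fit2.py", line 15, in f
    r+=[(proj(c,pt(v[:4],q))-p)/4 for c,q,p,w in obs]
         ~~~~^^^^^^^^^^^^^^^
  File "fit.py", line 4, in proj
    c=manip.get_calibration(cam); f=200/np.tan(np.radians(c["fov_y"])/2); T=np.array(c["extrinsics"])
ValueError: time passes only in moves, steps and waits
```

```bash
sed -i 's/^from station import manip/from station import manip\nimport functools\n_g=manip.get_calibration\ncal=functools.lru_cache(None)(lambda n:_g(n))/; s/manip.get_calibration(cam)/cal(cam)/' h.py; sed -i 's/manip.get_calibration(cam)/cal(cam)/' fit.py; python3 fit2.py
```

```text
[0.5851 0.0579 0.1311 0.3079 0.0514 0.0885] 55.88304830649473
[0.0012 0.0011 0.0111 0.0159 0.0014 0.0014]
[[ 0.5366 -0.2231]
 [-0.1708  0.2349]
 [-1.2297  0.1745]
 [-0.3378 -1.2454]
 [-0.9275 -1.3801]
 [ 0.5067 -1.5674]
 [-0.2848 -1.4643]
 [-0.1408  1.3319]
 [ 0.6086 -0.718 ]
 [ 0.0554 -1.282 ]]
cage [0.5851 0.0579 0.    ]
gate_hinge [0.5118 0.139  0.105 ]
catch [ 0.5193 -0.0556  0.105 ]
keeper_slot [ 0.5193 -0.0556  0.105 ]
latch_pivot [0.4809 0.0684 0.105 ]
latch_tab [0.4695 0.0044 0.148 ]
latch_tip [ 0.4596 -0.0507  0.105 ]
```

```bash
cat > plan.py <<'E'
from fit2 import *
def rel(P,ang,s=None):
    """tool shift mm and turn deg from the measured pose to TCP P with tool y along world angle ang (mod pi)"""
    s=s or manip.sense(); Rm=R.from_quat(s["tool_rot"]).as_matrix()
    y=np.arctan2(Rm[1,1],Rm[0,1]); d=(ang-y+np.pi/2)%np.pi-np.pi/2
    return 1e3*Rm.T@(np.array(P)-s["tcp_pos"]), -np.degrees(d)
E
python3 - <<'E' | tail -3
from plan import *
tab=pt(v[:4],"latch_tab"); a=v[2]-v[3]
print(tab,a); print(rel([tab[0],tab[1],.21],a)); print(R.from_quat(manip.sense()["tool_rot"]).as_matrix().round(3).tolist())
E
```

```text
[0.4695 0.0044 0.148 ] -0.17681150493076225
(array([-448.9594, -487.5387,   21.3005]), np.float64(83.64273068301416))
[[-0.959, 0.284, -0.0], [0.284, 0.959, 0.0], [0.0, 0.0, -1.0]]
```

Request:
step_arm(targets="-28 -30 0 5.2; -56 -61 0 10.4; -84 -91 0 15.7; -112 -122 0 20.9; -140 -152 0 26.1; -168 -183 0 31.4; -196 -213 0 36.6; -224 -244 0 41.8; -253 -274 2 47; -281 -305 5 52.3; -309 -335 8 57.5; -337 -366 10 62.7", gripper=0.4, squeeze=20)

```text
t: 4.4
tcp_pos: [0.3974, 0.1512, 0.2215]
tool_rot: [0.639, 0.769, 0.0, 0.0]
force: [0.1, -0.1, -0.6]
finger_gap: 0.597
gripper_force: 0.0
```

```bash
python3 - <<'E' | tail -1
from plan import *
tab=pt(v[:4],"latch_tab"); a=v[2]-v[3]
print(rel([tab[0],tab[1],.21],a))
E
```

```text
(array([-157.53  ,   43.874 ,   11.5233]), np.float64(20.72557255476557))
```

Request:
step_arm(targets="-40 11 3 5; -80 22 6 10; -120 33 9 16; -157 44 11 20.7; -157 44 11 20.7; -157 44 11 20.7")

```text
t: 5.0
tcp_pos: [0.4694, 0.006, 0.2102]
tool_rot: [0.766, 0.643, -0.0, -0.0]
force: [-0.3, 0.1, 0.0]
finger_gap: 0.601
gripper_force: 0.0
```

```bash
python3 - <<'E' | tail -12
from plan import *
a=snap("scene","s1");b=snap("top","t1")
for c in ("scene","top"):
    for q in G: print(c,q,[(np.round(m["position"],1),round(m["p"],2)) for m in manip.mark_of(c,q)[:1]],proj(c,pt(v[:4],q)))
a=cv2.resize(a[145:240,260:370],(440,380),interpolation=cv2.INTER_CUBIC);b=np.clip(cv2.resize(b[150:245,280:370],(360,380),interpolation=cv2.INTER_CUBIC)*1.6,0,255).astype(np.uint8)
cv2.imwrite("pics/c1.png",np.hstack([a,b])[:,:,::-1])
tab=pt(v[:4],"latch_tab"); print(rel([tab[0],tab[1],.129],v[2]-v[3]))
E
```

```text
catch [ 0.5193 -0.0556  0.105 ]
keeper_slot [ 0.5193 -0.0556  0.105 ]
latch_pivot [0.4809 0.0684 0.105 ]
latch_tab [0.4695 0.0044 0.148 ]
latch_tip [ 0.4596 -0.0507  0.105 ]
scene latch_pivot [(array([327.1, 208.1]), 0.72)] [284.1348 186.9861]
scene latch_tab [(array([292.3, 181.4]), 0.61)] [293.1695 184.4812]
scene latch_tip [(array([305.6, 204.7]), 0.79)] [302.8608 206.8547]
top latch_pivot [] [288.8371 217.0408]
top latch_tab [] [313.1869 220.9057]
top latch_tip [] [334.8263 226.4061]
(array([-2.9884,  1.0122, 81.4445]), np.float64(0.3277009095330389))
```

View pics/c1.png

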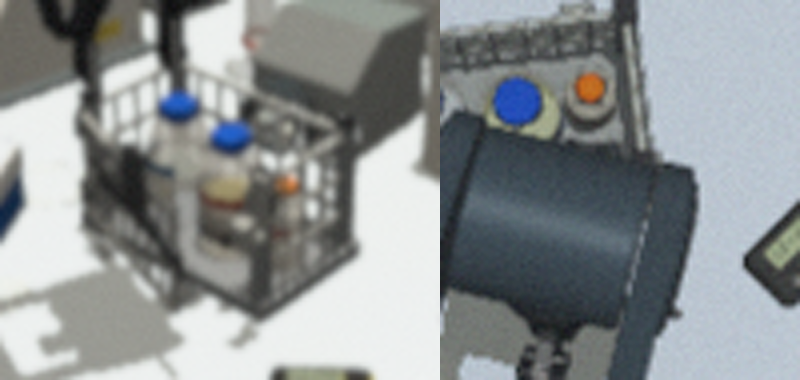

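The right and left fingertips at (172,60) and (90,105) in the scene crop straddle the tab at (133,150), so the alignment looks good. Descending.

Request:
step_arm(targets="-1 0 20 0.3; -3 0 45 0.3; -3 1 60 0.3; -3 1 70 0.3; -3 1 80 0.3; -3 1 80 0.3; -3 1 80 0.3")

```text
t: 6.1
tcp_pos: [0.47, 0.0037, 0.1305]
tool_rot: [0.767, 0.642, 0.0, 0.0]
force: [0.3, 0.2, 0.0]
finger_gap: 0.6
gripper_force: 0.0
```

Request:
step_arm(targets="0 0 0 0; 0 0 0 0; 0 0 0 0; 0 0 0 0; 0 0 0 0; 0 0 0 0", gripper=1)

```text
t: 6.7
tcp_pos: [0.4698, 0.0035, 0.1307]
tool_rot: [0.767, 0.642, 0.0, 0.0]
force: [-2.1, -1.1, 6.5]
finger_gap: 0.109
gripper_force: 26.0
```

Request:
step_arm(targets="1.8 0 -2.6 0; 3.6 0 -5.1 0; 5.6 0 -7.5 0; 7.8 0 -10 0; 7.8 0 -10 0; 7.8 0 -10 0; 7.8 0 -10 0")

```text
t: 7.4
tcp_pos: [0.471, 0.0116, 0.1403]
tool_rot: [0.767, 0.641, 0.0, -0.0]
force: [0.2, -0.7, -1.4]
finger_gap: 0.113
gripper_force: 24.6
```

```bash
python3 - <<'E' | tail -9
from plan import *
s=manip.sense();print(s["tcp_pos"],s["force"],s["ft_torque"],s["gripper_force"])
a=snap("scene","s2")
cv2.imwrite("pics/c2.png",cv2.resize(a[145:240,260:370],(660,570),interpolation=cv2.INTER_CUBIC)[:,:,::-1])
for q in G: print(q,manip.mark_of("scene",q)[:1],proj("scene",pt(v[:4],q)),proj("scene",pt(v[:4],q,.16)))
E
```

```text
catch [ 0.5193 -0.0556  0.105 ]
keeper_slot [ 0.5193 -0.0556  0.105 ]
latch_pivot [0.4809 0.0684 0.105 ]
latch_tab [0.4695 0.0044 0.148 ]
latch_tip [ 0.4596 -0.0507  0.105 ]
[0.471  0.0116 0.1403] [ 0.1826 -0.6824 -1.4031] [-0.2077  0.1269  0.0461] 24.60619032382965
latch_pivot [{'position': [284.4, 190.4], 'p': 0.67}] [284.1348 186.9861] [284.1348 186.9861]
latch_tab [{'position': [324.2, 197.0], 'p': 0.74}] [293.1695 184.4812] [291.8059 180.283 ]
latch_tip [{'position': [304.1, 198.7], 'p': 0.72}] [302.8608 206.8547] [302.4014 200.7982]
```

View pics/c2.png

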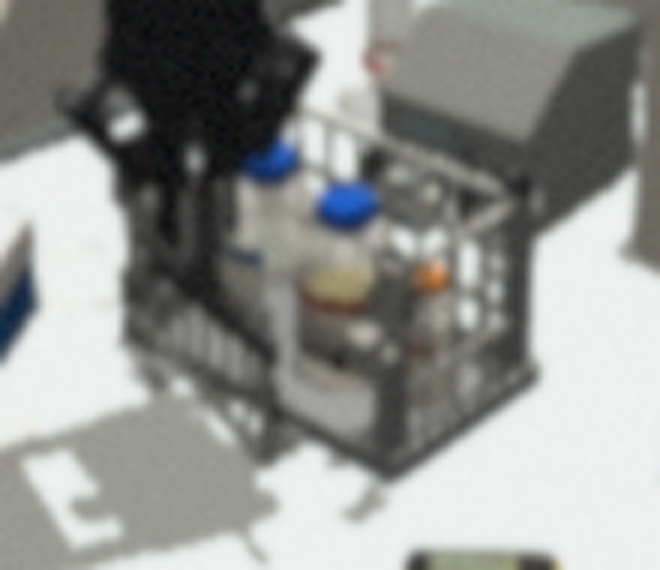

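The bar is now raised: its end has gone from (270,410) to about (270,355) in the crop. Next I compute the swing arc.

```bash
cat > arc.py <<'E'
from plan import *
import sys
# shifts in tool axes for rotating the gate by d rad inward from the present pose
s=manip.sense(); Rm=R.from_quat(s["tool_rot"]).as_matrix(); H=pt(v[:4],"gate_hinge"); p=s["tcp_pos"]
r=(p-H)[:2]; g=v[2]-(np.arctan2(r[0],-r[1])*-1*-1)  # placeholder, replaced below
ang=np.arctan(-r[0]/-r[1])-np.arctan2(18,132.3); g=ang+v[2]
print("radius",np.linalg.norm(r),"gate",g,"F tool",Rm.T@s["force"],"tau",s["ft_torque"],s["t"])
for d in map(float,sys.argv[1:]):
    q=H[:2]+rz(d)[:2,:2]@r; print(d,"g->",round(g-d,4),(1e3*Rm.T@np.array([*(q-p[:2]),0])).round(1),round(-np.degrees(d),2))
E
python3 arc.py .04 .08 .12 .16 .2 .225| tail -7
```

```text
radius 0.1339179285314512 gate 0.30563646761529517 F tool [ 0.1693 -0.7636  1.2792] tau [-0.0172  0.1052  0.0654] 7.6
0.04 g-> 0.2656 [-0.6  5.3 -0. ] -2.29
0.08 g-> 0.2256 [-1.  10.7 -0. ] -4.58
0.12 g-> 0.1856 [-1.2 16.  -0. ] -6.88
0.16 g-> 0.1456 [-1.1 21.4 -0. ] -9.17
0.2 g-> 0.1056 [-0.8 26.7 -0. ] -11.46
0.225 g-> 0.0806 [-0.6 30.1 -0. ] -12.89
```

Request:
step_arm(targets="-0.6 5.3 0 -2.3; -1 10.7 0 -4.6; -1.2 16 0 -6.9; -1.1 21.4 0 -9.2; -0.8 26.7 0 -11.5; -0.6 30.1 0 -12.9; -0.6 30.1 0 -12.9; -0.6 30.1 0 -12.9")

```text
t: 8.4
tcp_pos: [0.5005, 0.0055, 0.1403]
tool_rot: [0.69, 0.723, 0.0, -0.0]
force: [-1.1, 0.4, -1.1]
finger_gap: 0.112
gripper_force: 24.7
```

```bash
python3 arc.py .01 .02 .03 .04 .05| tail -6
```

```text
radius 0.1340120229754998 gate 0.08016220152399539 F tool [ 0.4362 -1.1163  1.113 ] tau [0.0237 0.142  0.146 ] 8.4
0.01 g-> 0.0702 [-0.2  1.3 -0. ] -0.57
0.02 g-> 0.0602 [-0.3  2.7 -0. ] -1.15
0.03 g-> 0.0502 [-0.5  4.  -0. ] -1.72
0.04 g-> 0.0402 [-0.6  5.3 -0. ] -2.29
0.05 g-> 0.0302 [-0.7  6.7 -0. ] -2.86
```

Request:
step_arm(targets="-0.2 1.3 0 -0.6; -0.2 1.3 0 -0.6; -0.2 1.3 0 -0.6")

```text
t: 8.7
tcp_pos: [0.5019, 0.0054, 0.1403]
tool_rot: [0.686, 0.727, 0.0, -0.0]
force: [-1.6, 0.8, -2.7]
finger_gap: 0.114
gripper_force: 24.6
```

Request:
step_arm(targets="-0.2 1.3 0 -0.6; -0.2 1.3 0 -0.6; -0.2 1.3 0 -0.6")

```text
t: 9.0
tcp_pos: [0.5033, 0.0052, 0.1402]
tool_rot: [0.683, 0.731, 0.0, -0.0]
force: [-0.6, 2.0, -2.4]
finger_gap: 0.113
gripper_force: 24.6
```

Request:
step_arm(targets="-0.1 0.7 0 -0.3; -0.1 0.7 0 -0.3; -0.1 0.7 0 -0.3")

```text
t: 9.3
tcp_pos: [0.5037, 0.0052, 0.1402]
tool_rot: [0.681, 0.733, -0.0, -0.0]
force: [-1.2, 1.2, -2.1]
finger_gap: 0.11
gripper_force: 24.6
```

Request:
step_arm(targets="-0.1 0.7 0 -0.3; -0.1 0.7 0 -0.3; -0.1 0.7 0 -0.3")

```text
t: 9.6
tcp_pos: [0.5042, 0.0051, 0.1402]
tool_rot: [0.679, 0.734, -0.0, -0.001]
force: [-2.5, 2.3, -1.5]
finger_gap: 0.112
gripper_force: 24.6
```

Request:
step_arm(targets="-0.1 0.7 0 -0.3; -0.1 0.7 0 -0.3; -0.1 0.7 0 -0.3")

```text
t: 9.9
tcp_pos: [0.505, 0.0051, 0.1402]
tool_rot: [0.677, 0.736, -0.0, -0.0]
force: [-3.2, 2.0, -2.1]
finger_gap: 0.109
gripper_force: 24.6
```

Request:
step_arm(targets="-0.1 0.7 0 -0.3; -0.1 0.7 0 -0.3; -0.1 0.7 0 -0.3")

```text
t: 10.2
tcp_pos: [0.5058, 0.005, 0.1402]
tool_rot: [0.675, 0.738, -0.0, -0.0]
force: [-3.6, 2.4, -1.8]
finger_gap: 0.115
gripper_force: 24.6
```

Request:
step_arm(targets="-0.1 0.7 0 -0.3; -0.1 0.7 0 -0.3; -0.1 0.7 0 -0.3")

```text
t: 10.5
tcp_pos: [0.5065, 0.005, 0.1402]
tool_rot: [0.673, 0.74, -0.0, -0.0]
force: [-3.4, 2.1, -2.8]
finger_gap: 0.109
gripper_force: 24.5
```

```bash
python3 arc.py .01 .02 | tail -3
```

```text
radius 0.134165154865645 gate 0.035905513574739284 F tool [ 2.396  -3.1586  2.7935] tau [ 0.4586  0.5616 -0.0136] 10.5
0.01 g-> 0.0259 [-0.2  1.3 -0. ] -0.57
0.02 g-> 0.0159 [-0.3  2.7 -0. ] -1.15
```

Request:
step_arm(targets="-0.1 1 0 -0.4; -0.1 1 0 -0.4; -0.1 1 0 -0.4")

```text
t: 10.8
tcp_pos: [0.5075, 0.005, 0.1402]
tool_rot: [0.67, 0.742, -0.0, -0.0]
force: [-4.8, 3.1, -2.4]
finger_gap: 0.116
gripper_force: 24.5
```

Request:
step_arm(targets="-0.1 0.7 0 -0.3; -0.1 0.7 0 -0.3; -0.1 0.7 0 -0.3")

```text
t: 11.1
tcp_pos: [0.5082, 0.0049, 0.1402]
tool_rot: [0.668, 0.744, -0.0, -0.0]
force: [-4.0, 2.7, -1.1]
finger_gap: 0.113
gripper_force: 24.5
```

Request:
step_arm(targets="-0.1 0.7 0 -0.3; -0.1 0.7 0 -0.3; -0.1 0.7 0 -0.3")

```text
t: 11.4
tcp_pos: [0.5087, 0.0049, 0.1402]
tool_rot: [0.666, 0.746, -0.0, -0.0]
force: [-4.2, 3.2, -1.5]
finger_gap: 0.114
gripper_force: 24.5
```

Request:
step_arm(targets="-0.1 0.7 0 -0.3; -0.1 0.7 0 -0.3; -0.1 0.7 0 -0.3")

```text
t: 11.7
tcp_pos: [0.5094, 0.0049, 0.1402]
tool_rot: [0.665, 0.747, -0.0, -0.001]
force: [-5.5, 1.7, -1.8]
finger_gap: 0.109
gripper_force: 24.5
```

Request:
step_arm(targets="-0.1 0.7 0 -0.3; -0.1 0.7 0 -0.3; -0.1 0.7 0 -0.3")

```text
t: 12.0
tcp_pos: [0.51, 0.0049, 0.1402]
tool_rot: [0.663, 0.749, -0.0, -0.001]
force: [-4.9, 3.2, -2.7]
finger_gap: 0.113
gripper_force: 24.6
```

Request:
step_arm(targets="-0.1 0.7 0 -0.3; -0.1 0.7 0 -0.3; -0.1 0.7 0 -0.3")

```text
t: 12.3
tcp_pos: [0.5106, 0.0049, 0.1402]
tool_rot: [0.661, 0.751, -0.0, -0.001]
force: [-5.7, 2.3, -1.6]
finger_gap: 0.111
gripper_force: 24.6
```

Request:
step_arm(targets="-0.1 0.7 0 -0.3; -0.1 0.7 0 -0.3; -0.1 0.7 0 -0.3")

```text
t: 12.6
tcp_pos: [0.5113, 0.0049, 0.1402]
tool_rot: [0.659, 0.752, -0.0, -0.001]
force: [-5.5, 2.0, -1.5]
finger_gap: 0.115
gripper_force: 24.6
```

Request:
step_arm(targets="-0.1 0.7 0 -0.3; -0.1 0.7 0 -0.3; -0.1 0.7 0 -0.3")

```text
t: 12.9
tcp_pos: [0.5119, 0.0048, 0.1401]
tool_rot: [0.657, 0.754, -0.0, -0.001]
force: [-5.1, 1.6, -1.4]
finger_gap: 0.117
gripper_force: 24.6
```

Request:
step_arm(targets="-0.1 0.7 0 -0.3; -0.1 0.7 0 -0.3; -0.1 0.7 0 -0.3")

```text
t: 13.2
tcp_pos: [0.5125, 0.0049, 0.1401]
tool_rot: [0.655, 0.756, -0.001, -0.001]
force: [-5.0, 2.2, -0.5]
finger_gap: 0.115
gripper_force: 24.6
```

Request:
step_arm(targets="-0.1 0.7 0 -0.3; -0.1 0.7 0 -0.3; -0.1 0.7 0 -0.3")

```text
t: 13.5
tcp_pos: [0.5131, 0.0048, 0.1401]
tool_rot: [0.653, 0.757, -0.001, -0.001]
force: [-6.4, 1.8, -1.7]
finger_gap: 0.115
gripper_force: 24.7
```

Request:
step_arm(targets="-0.1 0.7 0 -0.3; -0.1 0.7 0 -0.3; -0.1 0.7 0 -0.3")

```text
t: 13.8
tcp_pos: [0.5138, 0.0049, 0.1401]
tool_rot: [0.651, 0.759, -0.001, -0.001]
force: [-6.4, 1.6, -0.9]
finger_gap: 0.11
gripper_force: 24.7
```

```bash
python3 arc.py .01 .02 | tail -3
```

```text
radius 0.13420289254655615 gate -0.018512298635746438 F tool [ 2.5218 -6.1195  0.9598] tau [ 0.3991  0.904  -0.2078] 13.8
0.01 g-> -0.0285 [-0.2  1.3 -0. ] -0.57
0.02 g-> -0.0385 [-0.3  2.7 -0. ] -1.15
```

Request:
step_arm(targets="-0.1 0.7 0 -0.3; -0.1 0.7 0 -0.3; -0.1 0.7 0 -0.3")

```text
t: 14.1
tcp_pos: [0.5144, 0.0049, 0.1401]
tool_rot: [0.649, 0.761, -0.001, -0.001]
force: [-6.0, 1.5, -0.9]
finger_gap: 0.111
gripper_force: 24.7
```

Request:
step_arm(targets="-0.1 0.7 0 -0.3; -0.1 0.7 0 -0.3; -0.1 0.7 0 -0.3")

```text
t: 14.4
tcp_pos: [0.5149, 0.0048, 0.1401]
tool_rot: [0.647, 0.762, -0.001, -0.001]
force: [-5.8, 2.0, -0.5]
finger_gap: 0.113
gripper_force: 24.8
```

Request:
step_arm(targets="-0.1 0.7 0 -0.3; -0.1 0.7 0 -0.3; -0.1 0.7 0 -0.3")

```text
t: 14.7
tcp_pos: [0.5156, 0.0049, 0.1401]
tool_rot: [0.645, 0.764, -0.001, -0.001]
force: [-6.3, 1.8, -1.3]
finger_gap: 0.116
gripper_force: 24.9
```

Request:
step_arm(targets="-0.1 0.7 0 -0.3; -0.1 0.7 0 -0.3; -0.1 0.7 0 -0.3")

```text
t: 15.0
tcp_pos: [0.5157, 0.0048, 0.1401]
tool_rot: [0.643, 0.766, -0.001, -0.002]
force: [-8.2, 1.0, -0.5]
finger_gap: 0.11
gripper_force: 26.0
```

Request:
step_arm(targets="-0.1 0.5 0 0; -0.1 0.5 0 0; -0.1 0.5 0 0")

```text
t: 15.3
tcp_pos: [0.5157, 0.0048, 0.14]
tool_rot: [0.643, 0.766, -0.002, -0.002]
force: [-9.3, 0.0, 1.1]
finger_gap: 0.112
gripper_force: 26.3
```

```bash
python3 arc.py .01 | tail -2; python3 -c "
from h import *
for _ in range(2): s=manip.sense(); print(s['force'],s['ft_torque'])"
```

```text
radius 0.1342577681061354 gate -0.03310130811521339 F tool [ 1.6065 -9.1534 -1.02  ] tau [ 0.2556  1.1382 -0.3246] 15.3
0.01 g-> -0.0431 [-0.2  1.3 -0. ] -0.57
[-9.28778927e+00  1.80531001e-03  1.06935099e+00] [ 0.25563722  1.13817351 -0.32455653]
[-9.28778927e+00  1.80531001e-03  1.06935099e+00] [ 0.25563722  1.13817351 -0.32455653]
```

Request:
step_arm(targets="0.1 -0.8 0 0.3; 0.2 -1.7 0 0.5; 0.2 -1.7 0 0.5; 0.2 -1.7 0 0.5")

```text
t: 15.7
tcp_pos: [0.515, 0.0049, 0.1401]
tool_rot: [0.647, 0.763, -0.001, -0.001]
force: [-7.1, 1.9, -0.8]
finger_gap: 0.111
gripper_force: 24.9
```

Request:
step_arm(targets="-1 0 1.2 0; -2.1 0 2.4 0; -2.1 0 2.4 0")

```text
t: 16.0
tcp_pos: [0.5154, 0.0026, 0.1377]
tool_rot: [0.646, 0.763, -0.001, -0.001]
force: [-6.6, 1.1, -0.1]
finger_gap: 0.114
gripper_force: 25.1
```

Request:
step_arm(targets="-1 0 1.2 0; -1.9 0 2.4 0; -1.9 0 2.4 0")

```text
t: 16.3
tcp_pos: [0.5158, 0.0006, 0.1354]
tool_rot: [0.646, 0.763, -0.001, -0.001]
force: [-6.8, 1.1, 0.2]
finger_gap: 0.115
gripper_force: 25.1
```

Request:
step_arm(targets="-0.9 0 1.3 0; -1.8 0 2.5 0; -1.8 0 2.5 0")

```text
t: 16.6
tcp_pos: [0.5162, -0.0014, 0.133]
tool_rot: [0.646, 0.763, -0.001, -0.001]
force: [-6.3, -0.1, 0.7]
finger_gap: 0.115
gripper_force: 25.1
```

Request:
step_arm(targets="-0.9 0 1.2 0; -1.6 0 2.2 0; -1.6 0 2.2 0")

```text
t: 16.9
tcp_pos: [0.5166, -0.0028, 0.1311]
tool_rot: [0.646, 0.763, -0.001, -0.001]
force: [-7.4, 1.2, 3.3]
finger_gap: 0.111
gripper_force: 25.3
```

Request:
step_arm(targets="-0.2 0 0.5 0; -0.2 -0.8 0.5 0.2; -0.2 -1.6 0.5 0.4; -0.2 -1.6 0.5 0.4; -0.2 -1.6 0.5 0.4")

```text
t: 17.4
tcp_pos: [0.5157, -0.0028, 0.1311]
tool_rot: [0.649, 0.761, -0.0, -0.0]
force: [-6.3, 3.6, 5.3]
finger_gap: 0.112
gripper_force: 25.7
```

```bash
python3 - <<'E' | tail -3
from plan import *
a=snap("scene","s3")
for q in G: print(q,manip.mark_of("scene",q)[:1],proj("scene",pt([*v[:3],-.01],q)))
cv2.imwrite("pics/c3.png",cv2.resize(a[145:240,260:370],(660,570),interpolation=cv2.INTER_CUBIC)[:,:,::-1])
E
```

```text
latch_pivot [{'position': [289.0, 187.4], 'p': 0.78}] [291.672  185.1358]
latch_tab [{'position': [307.2, 180.8], 'p': 0.56}] [306.9044 180.1761]
latch_tip [{'position': [325.8, 197.4], 'p': 0.73}] [321.5206 199.834 ]
```

View pics/c3.png

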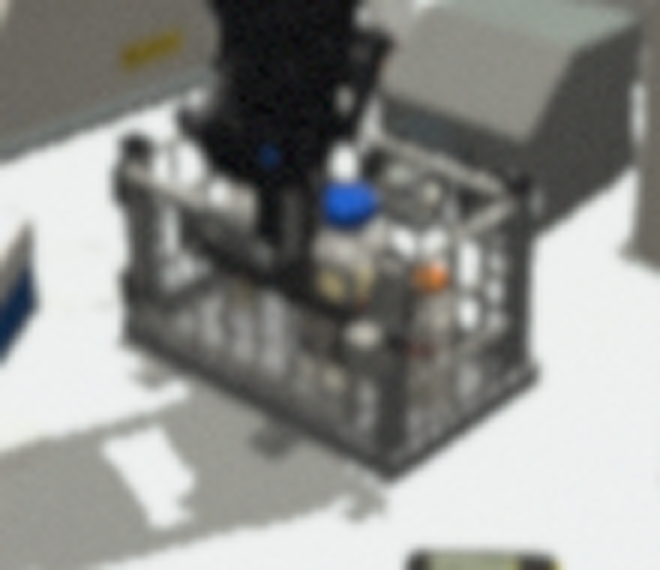

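The gate is shut and the bar is low, ending at the keeper near (360,330). The tool is also at the same height as when the bar rested on its peg. I'll ease off to see whether the tooth takes the load.

Request:
step_arm(targets="0 -0.7 0 0; 0 -0.7 0 0; 0 -0.7 0 0")

```text
t: 17.9
tcp_pos: [0.5157, -0.0028, 0.1311]
tool_rot: [0.649, 0.761, 0.0, 0.0]
force: [-4.9, 2.6, 4.0]
finger_gap: 0.113
gripper_force: 25.5
```

Request:
step_arm(targets="0 -0.7 0 0; 0 -0.7 0 0; 0 -0.7 0 0")

```text
t: 18.2
tcp_pos: [0.5156, -0.0028, 0.1311]
tool_rot: [0.649, 0.761, 0.001, 0.0]
force: [-3.1, 4.3, 2.9]
finger_gap: 0.112
gripper_force: 25.4
```

The position holds while the force falls, so the tooth is carrying the gate. Releasing.

Request:
step_arm(targets="0 -0.7 0 0; 0 -1 0 0; 0 -1 0 0")

```text
t: 18.5
tcp_pos: [0.5156, -0.0028, 0.1311]
tool_rot: [0.649, 0.761, 0.002, 0.001]
force: [-0.4, 6.1, 1.3]
finger_gap: 0.111
gripper_force: 25.1
```

Request:
step_arm(targets="0 0 0 0; 0 0 0 0; 0 0 0 0; 0 0 0 0; 0 0 0 0", gripper=0.4)

```text
t: 19.0
tcp_pos: [0.5143, -0.0038, 0.1304]
tool_rot: [0.649, 0.761, 0.0, 0.001]
force: [0.7, -0.2, 0.9]
finger_gap: 0.598
gripper_force: 0.0
```

Request:
step_arm(targets="0 0 -10 0; 0 0 -30 0; 0 0 -60 0; 0 0 -90 0; 0 0 -110 0; -0 -30 -110 0; 0 -60 -110 0; 0 -90 -110 0; 0 -90 -110 0; 0 -90 -110 0")

```text
t: 20.0
tcp_pos: [0.4252, -0.0179, 0.2412]
tool_rot: [0.649, 0.761, 0.0, 0.001]
force: [1.1, -0.3, 0.5]
finger_gap: 0.594
gripper_force: 0.0
```

```bash
python3 - <<'E' | tail -4
from plan import *
a=snap("scene","s4");b=snap("top","t4")
for q in G: print(q,manip.mark_of("scene",q)[:1],proj("scene",pt([*v[:3],0],q)),proj("scene",pt([*v[:3],0],q,.12)))
print(manip.sense()["t"])
a=cv2.resize(a[145:240,260:370],(440,380),interpolation=cv2.INTER_CUBIC);b=np.clip(cv2.resize(b[150:245,255:345],(360,380),interpolation=cv2.INTER_CUBIC)*1.6,0,255).astype(np.uint8)
cv2.imwrite("pics/c4.png",np.hstack([a,b])[:,:,::-1])
E
```

```text
latch_pivot [{'position': [291.5, 186.4], 'p': 0.83}] [291.453  185.2114] [291.453  185.2114]
latch_tab [{'position': [309.4, 179.4], 'p': 0.73}] [306.5212 180.3407] [305.0551 177.4271]
latch_tip [{'position': [325.0, 197.7], 'p': 0.79}] [321.0132 200.0961] [320.7778 195.7135]
20.25
```

View pics/c4.png

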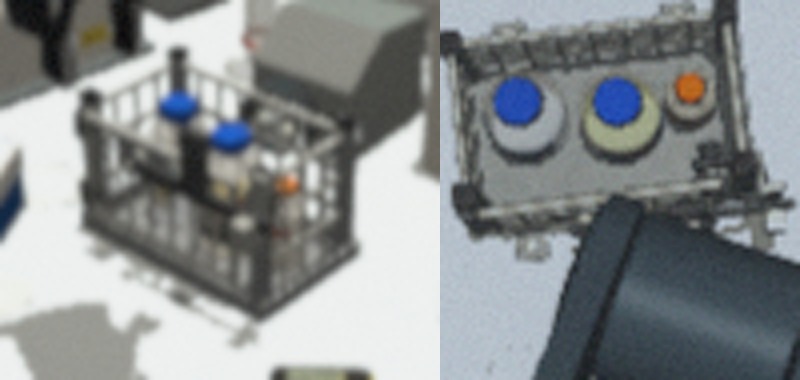

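The gate lies across the front with the tab upright at (193,160). The bar runs level to the keeper near (245,220), the bottles are where they were, and the robot is clear.

```bash
python3 -c "
from station import manip
print(manip.sign_off())"
```

```text
the job is handed in; nothing more can be done
None
```

The job is handed in: the gate is shut and stayed shut after release, with the bar down in the slot behind the tooth, at most about 9 N at the wrist, and the bottles not visibly moved; no verdict was returned.

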